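# Hold a sprung box lid at the bevel gauge for fitting its stay

## Robot

A 6-joint arm with a two-finger parallel gripper is mounted at the origin on the work surface. World frame = base frame: x ahead of the robot, y to its left, z up, the work surface at z = 0. Lengths are in m, angles in rad, forces in N, time in s.
With the tool pointing down it reaches from about 0.375 to 0.975 m from the base axis. Payload 3.8 kg.
Tool frame: the origin (TCP) lies at the very end of the fingers, on their centre line; the grasp point (between the pads) lies robot.pinch_z behind it (robot.pinch_z is the distance from the TCP to the grasp point, in m); z points along the fingers, y is the line along which they close (so a half turn about z gives the same grasp; the last joint's range is limited). The gripper opens to 85 mm and grips with 20 to 120 N. Pads are 22 mm wide; open, the fingers measure 114 mm over their backs; the gripper's body (76 mm by 85 mm) begins 54 mm behind the grasp point. The pads swing forward as they close: fully open they stand 13 mm farther back than shut.
Start: joints at [-1.214, 0.264, 1.604, -0, 1.274, -0.037], TCP at [0.259, -0.623, 0.197] pointing down, gripper open.
Joint ranges: [-2.63, 2.63], [-0.94, 2.18], [0.31, 2.57], [-1.31, 4.45], [0, 2.66], [-2.55, 2.55]. Speed limits (rad/s): [2.57, 2.57, 3.14, 3.14, 3.14, 3.14].

## Interface

Orientations are given as a unit quaternion [w, x, y, z].
In Python, from workcell import monitor, vision, workorder, robot gives the robot as it stands.
- The arm moves only by the tool drive_tool, never from a script. Its argument "targets" is a list of rows, each a list of 7 numbers: the turn, a rotation vector about the tool's x, y, z scaled (see below), then the shift along the tool's x, y, z scaled (see below), then the opening, from 0 (shut) to 1 (fully open). In form: [[wx, wy, wz, tx, ty, tz, grip], ...]. A call has 1 to 8 rows; each row shifts and turns the commanded pose from where the row before left it, along the tool's axes as they then stand; what a row does not reach is not made up. The controller multiplies each number of a shift by 0.1 m and each number of a turn by 2 pi rad. A row lasts 1/10 s, in which the tool goes at most 50 mm and 8.59 degrees, less where a joint would pass 70% of its speed; a pose out of reach is approached as far as the arm can. A call with a number of a shift or a turn outside -1 to 1 is refused whole. A call with a gripper value outside its range is refused whole. The fingers move at their own pace and stop on an object; "squeeze" is the grip in N (left out, the last holds). Time passes only in rows, so rows that do not move let the fingers close. It gives the time, the measured TCP pose, the force, the opening and the grip force at its end, in the units of the state.
- monitor.get_obs(): the state, without advancing time (a new reading comes with each control period).
- vision.read_camera(name): name is "scene" or "side" or "wrist"; returns a dict with "frame" (384x512x3 uint8, red, green, blue), "depth" (384x512 float32, m along the optical axis (not along the pixel's ray), 0 where there is no reading), "fx", "fy", "cx", "cy" (pixels), "extrinsics" (4x4, takes a point from camera to world coordinates). Camera axes: x right, y down, z forward; pixel columns grow to the right and rows downward; lengths in m; the calibration is good to about 2 mm. The wrist camera is an equidistant fisheye: a pixel r from the principal point sees the ray r / f radians off the axis. A picture is of the moment at which its call begins.
- workorder.job_done(): hands the job in; it is judged then, once.
The state is a dict: "time": time; "q": joint angles; "joint_velocities": joint speeds; "tau": joint torques, N m; "tcp_pos": TCP position; "ee_rot": TCP orientation; "force": force on the tool from outside, world axes, zero at the start; "moment": the same for the moment, N m; "finger_gap": finger opening in m; "gripper_force": force on a finger pad.
Only numpy, scipy, OpenCV 4.12 (cv2) and the standard library are available. Lean on these libraries where they do the work, as an engineer would, in place of code of your own. Each camera call takes 0.05 s, during which the arm holds its last target. There are 200 camera calls.

## Task

A colleague is about to screw the lid stay to the wooden box. First clear its lid: put the two turned pot lids that were left on it back on their own pots, the big one on the big pot and the small one on the small pot, seated fully. Then take the box's bar handle and raise the sprung lid until it lies parallel along the blade of the bevel gauge at its side, without letting it snap shut and without disturbing the gauge or the other things on the bench, and finish while still holding the lid there, steady.

Things in the scene. Friction and masses are not known exactly. Their poses are not given: they have to be found in the camera images.
- lid_hinge (a point): Plywood box held fast on a rubber mat: 200 mm deep, 260 wide, rim 100 above the bench, flat 12 mm lid flush with its sides. This point is the middle of the hinge axis, at rim height on the rear edge, the side nearer the robot. Its x axis points level across the box to the lid's free edge 200 mm away, y along the hinge, z up; it does not move with the lid.
- lid_handle (a point): Middle of the round steel bar of the bow handle on the box's lid (bar 10 mm thick, 100 mm long between two posts, parallel to the hinge). With the lid shut its centre is 170 mm along x from the hinge axis and 44 mm above it, 32 mm above the lid's top face; it moves with the lid; its x axis runs along the lid from hinge to free edge.
- box_lid (a joint): Angle of the box's lid, rad: 0 shut, grows as the free edge rises, stop at 1.6. Spring hinges (0.7 N m/rad, 0.28 N m preload) and the lid's 0.4 kg pull it shut: about 5 to 8 N at the handle to hold it; it snaps shut if let go.
- bevel_blade (a joint): Angle of the bevel gauge's steel blade above level, rad, counted as the lid's angle is: the lid is parallel when joint box_lid equals it. Set anew each time, 0.5 to 0.9. The gauge's dark wood stock (170 x 19 x 26 mm, top 12 mm above the rim) is taped along the box's left side (+y of the box); its thumbscrew reaches 31 mm out. The blade is stiff but can be knocked.
- blade_tip (a point): Near the free end of the bevel blade, on its middle line, 205 mm from its pivot, which lies on the line of the hinge axis. The blade is 22 mm wide, 3 mm thick, stands on edge 10 mm outside the box's left side and points up and away from the robot; its x axis runs along the blade.
- big_lid_knob (a point): Middle of the round knob of the big turned wooden pot lid, 34 mm above its underside, the height to grip. Knob 26 mm across (slimmer below 27 mm), top at 47 mm above the underside; flange 84 mm across (10 to 17 mm above the underside); plug below it 64 mm across, 10 mm deep, its foot bevelled to 56 mm. At the start it stands on its plug on the box's lid. About 0.1 kg.
- small_lid_knob (a point): The same on the small pot lid: knob 22 mm across (slimmer below 27 mm), its middle 34 mm above the underside, top at 47 mm; flange 60 mm across (10 to 17 mm above the underside); plug 42 mm across, 10 mm deep, its foot bevelled to 34 mm. At the start it stands on its plug on the box's lid. About 0.05 kg.
- big_pot_rim (a point): Centre of the mouth of the big turned wooden pot, at rim height: outer diameter 84 mm, mouth 72 mm, 60 mm tall, loose on the bench, 0.28 kg. With its lid fully seated the knob's middle is 24 mm above this point.
- small_pot_rim (a point): Centre of the mouth of the small turned wooden pot, at rim height: outer diameter 60 mm, mouth 49 mm, 60 mm tall, loose on the bench, 0.16 kg. With its lid fully seated the knob's middle is 24 mm above this point.
- sanding_block: Bystander: cork sanding block 66 x 115 x 28 mm, lying flat; origin at the centre of its underside.
- pencil: Bystander: flat carpenter's pencil 175 x 13 x 8 mm lying between the pots; origin under its centre.
- screwdriver: Bystander: screwdriver 200 mm long, lying beyond the box; origin under its middle.
- glue: Bystander: white glue bottle, 60 mm in diameter, 160 mm tall, standing beyond the box; origin at the centre of its foot.
- try_square: Bystander: try square, dark wood stock 22 x 110 x 18 mm with a steel blade 150 mm long, near the robot on the right; origin under the stock's centre.
- batten: Bystander: planed wooden strip 20 x 200 x 14 mm lying near the robot; origin under its centre.
- tape_measure: Bystander: tape measure 72 x 40 x 64 mm, standing near the robot on the left; origin at the centre of its underside.
There are look-alikes about, which are no part of the job. What is shaped like the part that bears small_pot_rim but turquoise is not meant. What is shaped like the part that bears small_lid_knob but green is not meant.

How it is judged:
By the outcome, as a careful person would: the job done as asked, in the order asked, and still so for the second after the job is handed in, while the arm keeps its last pose, push and grip.
It also fails if it takes over 72 s, if anything falls off the work surface, if the arm or the gripper's body presses on something with over 40 N, if the wrist force passes 120 N, or if a joint passes its speed limit or range.

## Working session

There is one attempt and no reset: what is moved stays moved. The work goes in short steps, Python scripts to look and compute and a tool call to move; the robot and the scene stay as the last step left them, time stands still between calls to the robot, and variables do not carry over. Pictures are saved under pics/ and viewed, at most 10 in all, crops included, and the job is handed in when it is done.

Besides the shell and the picture viewer there is one more tool, called after "Emit:" as name(argument=value, ...) on one line, values as JSON. drive_tool: Moves the arm, as the interface text tells. Shifts and turns lie within -1 to 1; 1 stands for 0.1 m of shift or 2 pi rad of turn. Its arguments: {"type":"object","properties":{"targets":{"type":"array","items":{"type":"array","items":{"type":"number","minimum":-1,"maximum":1}}},"squeeze":{"type":"number"}},"required":["targets"]}

```bash
ls; mkdir -p pics; python3 - <<'E'
from workcell import monitor, vision, workorder, robot
import cv2,numpy as np
print(monitor.get_obs()); print(robot.pinch_z)
ims=[]
for n in ["scene","side"]:
    d=vision.read_camera(n); np.savez(f"{n}0.npz",**d); cv2.imwrite(f"pics/{n}0.png",cv2.resize(d["frame"][:,:,::-1],(800,600),interpolation=cv2.INTER_CUBIC))
    print(n,d["fx"],d["cx"],d["cy"],d["extrinsics"].round(3).tolist())
E
```

```text
pics
{'time': 0.0, 'q': array([-1.21391999e+00,  2.64774463e-01,  1.60538640e+00, -5.60769016e-06,
        1.27370258e+00, -3.69292223e-02]), 'joint_velocities': array([ 1.12386590e-03,  1.00414093e-03, -4.43738140e-05,  2.20352563e-04,
       -4.36245428e-05,  1.09867426e-03]), 'tau': array([ 7.38559884e-04, -5.15113378e+01, -3.67312253e+01, -1.06283958e-04,
        1.27795018e-02,  1.16478347e-05]), 'tcp_pos': array([ 0.25869374, -0.62257548,  0.19544107]), 'ee_rot': array([-1.12047112e-03,  9.80676405e-01,  1.95633583e-01, -1.83505368e-04]), 'force': array([ 0.14012688,  0.22875377, -0.59696773]), 'moment': array([-0.02843779,  0.00771663,  0.01355667]), 'gripper_force': 0.0, 'finger_gap': 0.08559786396093208}
0.0187
scene 394.2021319534826 256.6061807193399 192.75614101839324 [[0.251, 0.658, -0.71, 1.34], [0.968, -0.18, 0.175, -0.244], [-0.013, -0.731, -0.682, 0.895], [0.0, 0.0, 0.0, 1.0]]
side 377.23328047911014 249.29030792225274 190.9293849694184 [[-0.789, -0.48, 0.384, 0.131], [-0.614, 0.61, -0.5, 0.485], [0.005, -0.631, -0.776, 0.919], [0.0, 0.0, 0.0, 1.0]]
```

View pics/scene0.png

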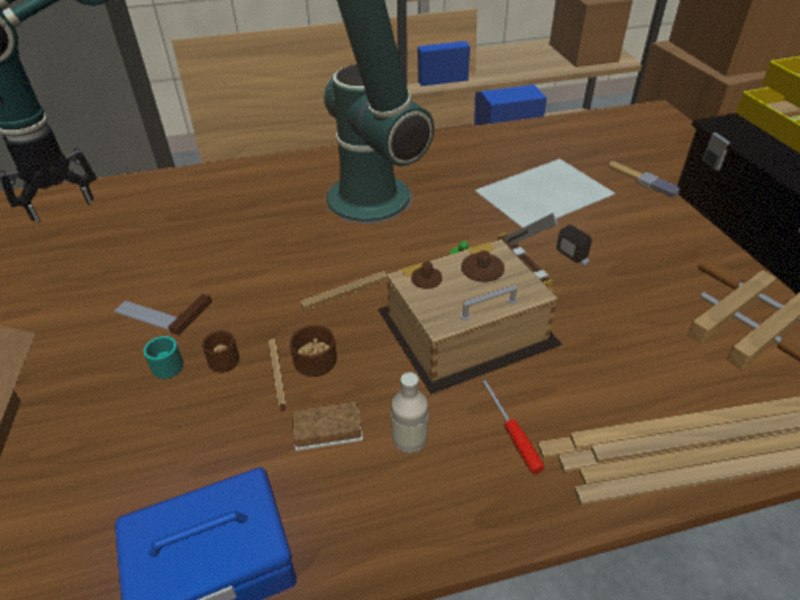

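View pics/side0.png

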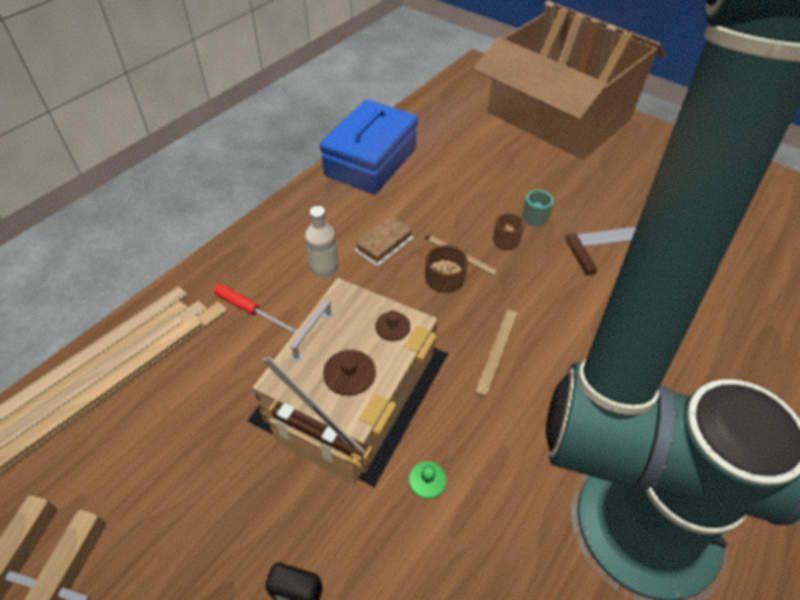

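The scene view (800x600) shows three pots: turquoise at (163,357), small brown at (221,350) and big brown at (314,350). The brown lids sit on the box, small at (427,275) and big at (483,265), and the green lid lies behind it at (460,247). In the side view the green lid is at (428,480), the turquoise pot at (537,207), and the blade runs from (360,450) to (267,362). The brown small pot and brown small lid are the ones meant; the turquoise and green ones are the stated look-alikes. I'll confirm in a crop while measuring.

```bash
cat > h.py <<'E'
import numpy as np,cv2
def load(n): return dict(np.load(n+".npz"))
def cloud(d):
    v,u=np.indices(d["depth"].shape); z=d["depth"]
    P=np.stack([(u-d["cx"])/d["fx"]*z,(v-d["cy"])/d["fy"]*z,z],-1)
    E=d["extrinsics"]; W=P@E[:3,:3].T+E[:3,3]; W[z==0]=np.nan; return W
def ray(d,uv,z):
    E=d["extrinsics"]; uv=np.atleast_2d(uv).astype(float)
    r=np.c_[(uv[:,0]-d["cx"])/d["fx"],(uv[:,1]-d["cy"])/d["fy"],np.ones(len(uv))]@E[:3,:3].T
    o=E[:3,3]; return o+r*((z-o[2])/r[:,2])[:,None]
def circ(xy):
    A=np.c_[2*xy,np.ones(len(xy))]; s=np.linalg.lstsq(A,(xy**2).sum(1),rcond=None)[0]
    return s[:2],np.sqrt(s[2]+s[:2]@s[:2])
E
python3 - <<'E'
from h import *
for n in ["scene","side"]:
    d=load(n+"0"); W=cloud(d); f=d["frame"].astype(int); hsv=cv2.cvtColor(d["frame"],cv2.COLOR_RGB2HSV)
    z=W[...,2]; px=lambda u,v:(int(v*.64),int(u*.64))
    S={"scene":dict(bp=(314,342),sp=(221,342),bl=(483,265),sl=(427,275)),"side":dict(bp=(446,262),sp=(509,225),bl=(349,372),sl=(393,325))}[n]
    for k,(u,v) in S.items():
        a,b=px(u,v); sl=np.s_[max(a-28,0):a+28,b-28:b+28]; w=W[sl].reshape(-1,3)
        hh=hsv[sl].reshape(-1,3)
        dark=(hh[:,2]<125)
        lo,hi=((.054,.068) if 'p' in k else (.122,.136))
        m=(w[:,2]>lo)&(w[:,2]<hi)&dark
        if m.sum()>8:
            p=w[m]; c0=np.median(p[:,:2],0); p=p[np.hypot(*(p[:,:2]-c0).T)<.05]
            (c,s)=cv2.minEnclosingCircle(p[:,:2].astype(np.float32))
            print(n,k,len(p),"enc",np.round(c,4),round(s,4),"fit",circ(p[:,:2]),"z",np.median(p[:,2]).round(4))
        if 'l' in k:
            t=w[(w[:,2]>.150)&(w[:,2]<.170)]
            if len(t): print("  knobtop",len(t),t.mean(0).round(4),t[:,2].max())
    # box lid top
    a=(z>.104)&(z<.120)&(W[...,0]>.3)&(W[...,0]<.9)&(abs(W[...,1])<.4)
    nc,lab,st,ce=cv2.connectedComponentsWithStats(a.astype(np.uint8)); i=1+st[1:,4].argmax()
    p=W[lab==i]; r=cv2.minAreaRect(p[:,:2].astype(np.float32)); print(n,"lid",len(p),p[:,2].mean(),r, cv2.boxPoints(r).round(4).tolist())
    hm=(z>.138)&(z<.155)&np.array(cv2.dilate((lab==i).astype(np.uint8),np.ones((25,25))),bool)&(hsv[...,1]<60)
    q=W[hm]; print("handle",len(q),np.nanmedian(q,0), cv2.minAreaRect(q[:,:2].astype(np.float32)) if len(q)>3 else '')
d=load("scene0")["frame"]; e=load("side0")["frame"]
A=cv2.resize(d[140:260,80:370],(800,331),interpolation=2); B=cv2.resize(e[170:330,150:310],(269,269),interpolation=2)
C=cv2.resize(e[110:200,240:360],(359,269),interpolation=2); D=np.zeros((269,172,3),np.uint8)
cv2.imwrite("pics/crop1.png",np.vstack([A,np.hstack([B,C,D])])[:,:,::-1])
E
```

```text
scene bp 195 enc [ 0.53   -0.2173] 0.0436 fit (array([ 0.53166656, -0.21745834]), np.float64(0.039083141104687365)) z 0.0602
scene sp 135 enc [ 0.487  -0.3866] 0.032 fit (array([ 0.48747719, -0.38793375]), np.float64(0.027345916056927218)) z 0.0599
scene bl 336 enc [0.4871 0.1297] 0.0421 fit (array([0.48834269, 0.12926527]), np.float64(0.030396335434543408)) z 0.1295
  knobtop 93 [0.4921 0.1539 0.157 ] 0.16939401674587007
scene sl 182 enc [0.4873 0.0161] 0.0299 fit (array([0.4887984 , 0.01576768]), np.float64(0.02185357423883599)) z 0.1297
  knobtop 40 [0.4924 0.0165 0.1571] 0.16237990580975303
scene lid 3529 0.11258215148909582 ((0.5084488391876221, 0.1040276288986206), (0.21839281916618347, 0.2846470773220062), 10.308192253112793) [[0.37549999356269836, 0.22450000047683716], [0.42649999260902405, -0.05550000071525574], [0.6413999795913696, -0.016499999910593033], [0.590399980545044, 0.2635999917984009]]
handle 153 [0.58594361 0.11516615 0.14712513] ((0.5310050249099731, 0.159709170460701), (0.06652075052261353, 0.24795368313789368), 47.141700744628906)
side bp 137 enc [ 0.5293 -0.2
[... 332 characters left out ...]
92
  knobtop 108 [0.4787 0.148  0.1586] 0.1699458025452253
side sl 244 enc [0.4844 0.0174] 0.0287 fit (array([0.48363326, 0.01813779]), np.float64(0.02070906390158587)) z 0.1293
  knobtop 99 [0.4815 0.0659 0.1573] 0.1628229814576857
side lid 5707 0.11208252308080131 ((0.5068016052246094, 0.1058008000254631), (0.21593450009822845, 0.29299747943878174), 10.274378776550293) [[0.37439998984336853, 0.23070000112056732], [0.42669999599456787, -0.0575999990105629], [0.63919997215271, -0.019099999219179153], [0.586899995803833, 0.26919999718666077]]
handle 195 [0.58009687 0.12548704 0.14790811] ((0.5259541273117065, 0.16116878390312195), (0.0677930936217308, 0.24294985830783844), 47.367286682128906)
```

View pics/crop1.png

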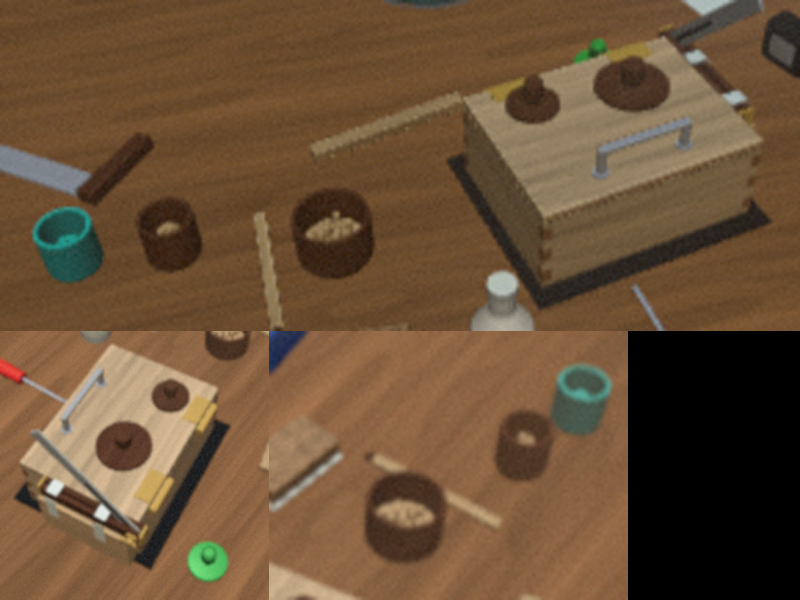

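The crop confirms it: brown small pot (crop 170,235) next to the turquoise one, and brown small lid (533,98) on the box, with the green one on the bench behind. Now I'll refine the box axes, handle and blade angle from the saved frames, and rotate and lift the tool at the same time as part of the first approach.

```bash
python3 - <<'E'
from h import *
c=np.array([.5075,.105])
for n in ["scene","side"]:
    d=load(n+"0"); W=cloud(d); hsv=cv2.cvtColor(d["frame"],cv2.COLOR_RGB2HSV)
    yaw=np.radians(10.3); X=np.array([np.cos(yaw),np.sin(yaw)]); Y=np.array([-X[1],X[0]])
    bx=(W[...,:2]-c)@X+.1; by=(W[...,:2]-c)@Y; z=W[...,2]
    # handle bar
    m=(abs(bx-.17)<.03)&(abs(by)<.07)&(z>.138)&(z<.158)
    p=W[m]; l=cv2.fitLine(p[:,:2].astype(np.float32),cv2.DIST_HUBER,0,.01,.01).ravel(); 
    t=(p[:,:2]-l[2:])@l[:2]; print(n,"handle",m.sum(),"yaw",np.degrees(np.arctan2(-l[0]*np.sign(l[1]),abs(l[1]))).round(2),"mid",(l[2:]+l[:2]*(t.min()+t.max())/2).round(4),"len",np.ptp(t).round(4),"z",np.percentile(p[:,2],[50,95]).round(4))
    m=(z>.108)&(z<.117)&(abs(bx-.1)<.115)&(abs(by)<.145)&(hsv[...,2]>110)
    print(" lid bx by pct",np.percentile(bx[m],[.3,99.7]).round(4),np.percentile(by[m],[.3,99.7]).round(4))
    # front edge line: per by bin max bx ; rear
    for nm,f,a,b in(("front",np.max,bx,by),("rear",np.min,bx,by),("right",np.min,by,bx)):
        R=[]
        lo,hi=(-.11,.11) if b is by else (.02,.18)
        for q in np.arange(lo,hi,.01):
            s=m&(b>q)&(b<q+.01)
            if s.sum()>3:R.append((q+.005,f(a[s])))
        R=np.array(R); k=np.polyfit(R[:,0],R[:,1],1); print("  ",nm,"slope deg",np.degrees(np.arctan(k[0])).round(2),"at mid",np.polyval(k,0 if b is by else .1).round(4))
    # blade: rays onto plane by=.1415
    E=d["extrinsics"]; v,u=np.indices(z.shape); r=np.stack([(u-d["cx"])/d["fx"],(v-d["cy"])/d["fy"],np.ones_like(z)],-1)@E[:3,:3].T
    o=E[:3,3]; k=(.1415-(o[:2]-c)@Y)/(r[...,:2]@Y); B=o+r*k[...,None]
    Bx=(B[...,:2]-c)@X+.1; Bz=B[...,2]-.1; rr=np.hypot(Bx,Bz)
    near=np.abs(by-.1415)<.012
    m=(hsv[...,1]<75)&near&(rr>.06)&(rr<.24)&(Bx>0)&(Bz>.025)
    pts=np.c_[Bx[m],Bz[m]].astype(np.float32)
    l=cv2.fitLine(pts,cv2.DIST_HUBER,0,.01,.01).ravel()
    print(" blade",len(pts),"angle",np.arctan2(l[1],l[0])," offset from pivot",(l[0]*l[3]-l[1]*l[2]).round(4),"rmax",rr[m].max(), "ang from pivot",np.median(np.arctan2(Bz[m],Bx[m])))
    p3=np.c_[bx[m],z[m]-.1]; p3=p3[np.isfinite(p3).all(1)].astype(np.float32); l=cv2.fitLine(p3,cv2.DIST_HUBER,0,.01,.01).ravel(); print("  depth angle",np.arctan2(l[1],l[0]),"by",np.nanmedian(by[m]))
E
```

```text
scene handle 135 yaw 10.41 mid [0.5881 0.1063] len 0.1093 z [0.1473 0.1508]
 lid bx by pct [0.0058 0.2086] [-0.1414  0.1382]
   front slope deg -0.12 at mid 0.2084
   rear slope deg -2.47 at mid 0.0103
   right slope deg -0.05 at mid -0.1415
 blade 18 angle 0.8729147  offset from pivot -0.0088 rmax 0.19323458636191004 ang from pivot 0.8052719951428813
  depth angle 0.871681 by 0.12985572984012195
side handle 154 yaw 9.65 mid [0.5829 0.107 ] len 0.1084 z [0.148  0.1504]
 lid bx by pct [-0.005   0.2062] [-0.1426  0.1367]
   front slope deg -0.42 at mid 0.2055
   rear slope deg -0.9 at mid 0.0043
   right slope deg -0.21 at mid -0.1429
 blade 51 angle -0.016976919  offset from pivot 0.0375 rmax 0.14330296808336038 ang from pivot 0.3258862020115594
  depth angle -0.00814804 by 0.13260383698276224
```

Emit:
drive_tool(targets=[[0,0,-0.0234,0,0,-0.25,0.55],[0,0,-0.0234,0,0,-0.25,0.55],[0,0,-0.0234,0,0,-0.2,0.55],[0,0,-0.0234,0,0,0,0.55],[0,0,-0.0234,0,0,0,0.55],[0,0,-0.0234,0,0,0,0.55],[0,0,-0.0234,0,0,0,0.55],[0,0,-0.0234,0,0,0,0.55]])

```text
time: 0.9
tcp_pos: [0.2588, -0.6229, 0.266]
ee_rot: [-0.001, 0.705, 0.709, 0.0]
force: [-0.1, 0.7, 0.7]
finger_gap: 0.0471
gripper_force: 0.0
```

Emit:
drive_tool(targets=[[0,0,0,0.2,0.06,0,0.55],[0,0,0,0.4,0.12,0,0.55],[0,0,0,0.4,0.12,0,0.55],[0,0,0,0.4,0.12,0,0.55],[0,0,0,0.4,0.12,0,0.55],[0,0,0,0.4,0.12,0,0.55],[0,0,0,0.4,0.12,0,0.55],[0,0,0,0.4,0.12,0,0.55]])

```text
time: 1.7
tcp_pos: [0.3492, -0.3215, 0.2663]
ee_rot: [-0.0, 0.708, 0.707, 0.0]
force: [1.2, 0.1, 0.6]
finger_gap: 0.047
gripper_force: 0.0
```

Emit:
drive_tool(targets=[[0,0,0,0.4,0.12,0,0.55],[0,0,0,0.4,0.12,0,0.55],[0,0,0,0.4,0.12,0,0.55],[0,0,0,0.4,0.12,0,0.55],[0,0,0,0.4,0.12,0,0.55],[0,0,0,0.4,0.12,0,0.55],[0,0,0,0.4,0.12,0,0.55],[0,0,0,0.4,0.12,0,0.55]])

```text
time: 2.5
tcp_pos: [0.4453, -0.0017, 0.2665]
ee_rot: [-0.0, 0.707, 0.707, -0.0]
force: [0.7, -0.1, 0.3]
finger_gap: 0.0471
gripper_force: 0.0
```

Emit:
drive_tool(targets=[[0,0,0,0.4,0.12,0,0.55],[0,0,0,0.4,0.12,0,0.55],[0,0,0,0.33,0.0,0,0.55],[0,0,0,0.2,0,0,0.55],[0,0,0,0,0,0,0.55],[0,0,0,0,0,0,0.55]])

```text
time: 3.1
tcp_pos: [0.4692, 0.1294, 0.2663]
ee_rot: [-0.0, 0.707, 0.707, -0.001]
force: [-0.2, -0.2, 0.7]
finger_gap: 0.0468
gripper_force: 0.0
```

Emit:
drive_tool(targets=[[0,0,0,0,0.16,0,0.55],[0,0,0,0,0,0.3,0.55],[0,0,0,0,0,0.3,0.55],[0,0,0,0,0,0.3,0.55],[0,0,0,0,0,0.2,0.55],[0,0,0,0,0,0.15,0.55],[0,0,0,0,0,0.11,0.55],[0,0,0,0,0,0,0.55]])

```text
time: 3.9
tcp_pos: [0.4846, 0.1286, 0.1294]
ee_rot: [-0.001, 0.708, 0.707, -0.001]
force: [0.1, -0.6, -1.0]
finger_gap: 0.0469
gripper_force: 0.0
```

Emit:
drive_tool(targets=[[0,0,0,0,0,0,0.2],[0,0,0,0,0,0,0.1],[0,0,0,0,0,0,0.1],[0,0,0,0,0,0,0.1],[0,0,0,0,0,0,0.1]], squeeze=30)

```text
time: 4.4
tcp_pos: [0.4859, 0.1296, 0.1313]
ee_rot: [0.0, 0.707, 0.707, 0.0]
force: [0.7, -0.0, -0.9]
finger_gap: 0.0082
gripper_force: 0.0
```

The fingers closed on nothing, so I'll take a look.

```bash
python3 - <<'E'
from workcell import vision
from h import *
o=[]
for n in ["scene","side","wrist"]:
    d=vision.read_camera(n); np.savez(n+"1.npz",**d); f=d["frame"]
    c={"scene":f[100:260,220:400],"side":f[150:330,130:330],"wrist":f}[n]; o.append(cv2.resize(c,(400,300),interpolation=2))
o.append(np.zeros_like(o[0]))
cv2.imwrite("pics/v2.png",np.vstack([np.hstack(o[:2]),np.hstack(o[2:])])[:,:,::-1])
E
```

```text
(no output)
```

View pics/v2.png

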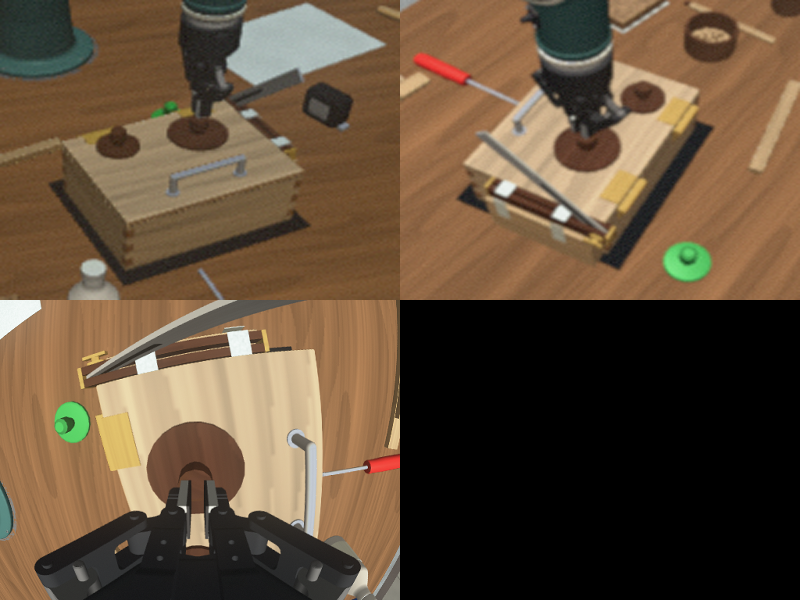

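```bash
python3 - <<'E'
from h import *
for n in ["scene","side"]:
    d=load(n+"1"); W=cloud(d); hsv=cv2.cvtColor(d["frame"],cv2.COLOR_RGB2HSV)
    near=np.hypot(W[...,0]-.485,W[...,1]-.13)<.055
    red=(hsv[...,1]>90)
    for nm,m in(("wood",red),("metal",~red)):
        for lo in np.arange(.12,.21,.01):
            s=near&m&(W[...,2]>lo)&(W[...,2]<lo+.01)
            if s.sum()>2: print(n,nm,lo.round(3),s.sum(),W[s].mean(0).round(4), W[s].min(0).round(3),W[s].max(0).round(3))
# wrist
d=load("wrist1"); print(d["fx"],d["cx"],d["cy"],d["extrinsics"].round(4).tolist())
v,u=np.indices(d["depth"].shape); x=(u-d["cx"])/d["fx"]; y=(v-d["cy"])/d["fy"]; th=np.hypot(x,y); z=d["depth"]; k=np.where(th>1e-6,np.tan(th)/np.maximum(th,1e-6),1)
W=np.stack([x*k*z,y*k*z,z],-1)@d["extrinsics"][:3,:3].T+d["extrinsics"][:3,3]; W[z==0]=np.nan
hsv=cv2.cvtColor(d["frame"],cv2.COLOR_RGB2HSV); near=(np.hypot(W[...,0]-.485,W[...,1]-.13)<.06)
for lo in np.arange(.11,.17,.006):
    s=near&(hsv[...,1]>80)&(W[...,2]>lo)&(W[...,2]<lo+.006)
    if s.sum()>4: print("wrist wood",lo.round(3),s.sum(),W[s].mean(0).round(4),W[s].min(0).round(3),W[s].max(0).round(3))
E
```

```text
scene wood 0.12 215 [0.495  0.1254 0.1282] [0.447 0.09  0.123] [0.526 0.171 0.13 ]
scene wood 0.13 130 [0.4912 0.1289 0.1314] [0.447 0.091 0.13 ] [0.524 0.17  0.14 ]
scene wood 0.14 25 [0.4934 0.1269 0.1451] [0.485 0.118 0.141] [0.499 0.141 0.15 ]
scene wood 0.15 35 [0.4907 0.1274 0.156 ] [0.475 0.119 0.151] [0.498 0.142 0.16 ]
scene wood 0.17 3 [0.4851 0.12   0.1744] [0.482 0.12  0.173] [0.492 0.12  0.177]
scene metal 0.12 3 [0.4833 0.144  0.1273] [0.466 0.093 0.124] [0.505 0.17  0.13 ]
scene metal 0.16 3 [0.4955 0.1272 0.167 ] [0.495 0.122 0.166] [0.496 0.132 0.168]
scene metal 0.17 16 [0.4973 0.1274 0.1752] [0.481 0.121 0.17 ] [0.504 0.137 0.18 ]
scene metal 0.18 27 [0.4964 0.1265 0.1847] [0.479 0.118 0.18 ] [0.505 0.141 0.19 ]
scene metal 0.19 26 [0.4971 0.1263 0.1951] [0.477 0.12  0.19 ] [0.506 0.141 0.199]
scene metal 0.2 13 [0.4837 0.1252 0.2045] [0.474 0.119 0.201] [0.501 0.141 0.209]
side wood 0.12 437 [0.4772 0.1378 0.1282] [0.443 0.09  0.122] [0.524 0.171 0.13 ]
side wood 0.13 166 [0.4787 0.1336 0.1311] [0.445 0.09  0.13 ] [0.52  0.167 0.138]
side wood 0.14 24 [0.4777 0.13
[... 854 characters left out ...]
.077 0.111] [0.53  0.169 0.116]
wrist wood 0.122 573 [0.4864 0.1484 0.1273] [0.442 0.087 0.122] [0.526 0.171 0.128]
wrist wood 0.128 7841 [0.4836 0.1393 0.1294] [0.443 0.088 0.128] [0.525 0.171 0.132]
wrist wood 0.134 10 [0.4845 0.1396 0.1392] [0.472 0.134 0.138] [0.494 0.142 0.14 ]
wrist wood 0.14 134 [0.4846 0.1393 0.143 ] [0.471 0.13  0.14 ] [0.497 0.142 0.146]
wrist wood 0.146 153 [0.4839 0.1394 0.1491] [0.471 0.13  0.146] [0.497 0.142 0.152]
wrist wood 0.152 410 [0.4837 0.1366 0.156 ] [0.471 0.116 0.152] [0.496 0.142 0.158]
wrist wood 0.158 536 [0.4851 0.1305 0.1593] [0.475 0.119 0.158] [0.493 0.14  0.161]
wrist wood 0.17 16 [0.4844 0.1384 0.1724] [0.469 0.135 0.171] [0.502 0.14  0.174]
```

```bash
python3 - <<'E'
from h import *
d=load("scene0"); W=cloud(d)
for a,b in((35,218),(91,200)):
    r,c=int(b*.64),int(a*.64)
    w=W[r-8:r+6,max(0,c-8):c+8].reshape(-1,3); s=w[(w[:,2]>.12)&(np.hypot(w[:,0]-.259,w[:,1]+.623)<.09)]; s=s[s[:,2].argsort()][:6]; print(s.round(3).tolist())
d=load("wrist1"); v,u=np.indices(d["depth"].shape); x=(u-d["cx"])/d["fx"]; y=(v-d["cy"])/d["fy"]; th=np.hypot(x,y); z=d["depth"]; k=np.where(th>1e-6,np.tan(th)/np.maximum(th,1e-6),1)
W=np.stack([x*k*z,y*k*z,z],-1)@d["extrinsics"][:3,:3].T+d["extrinsics"][:3,3]
m=(W[...,2]>.161)&(W[...,2]<.215)&(np.hypot(W[...,0]-.4856,W[...,1]-.13)<.05)&(z>0)
p=W[m]
for lo in np.arange(.16,.215,.005):
    s=p[(p[:,2]>lo)&(p[:,2]<lo+.005)]
    if len(s): print(lo.round(3),len(s),s.min(0).round(4),s.max(0).round(4))
E
```

```text
[[0.285, -0.662, 0.249], [0.287, -0.657, 0.249], [0.287, -0.659, 0.25], [0.284, -0.657, 0.251], [0.285, -0.659, 0.252], [0.284, -0.661, 0.252]]
[[0.241, -0.582, 0.246], [0.25, -0.573, 0.247], [0.25, -0.575, 0.247], [0.232, -0.585, 0.248], [0.252, -0.577, 0.249], [0.248, -0.572, 0.249]]
0.16 1 [0.4821 0.1357 0.161 ] [0.4821 0.1357 0.161 ]
0.165 2 [0.4777 0.1396 0.1697] [0.49   0.1397 0.17  ]
0.17 189 [0.4693 0.1248 0.1701] [0.502  0.1408 0.175 ]
0.175 258 [0.4681 0.1178 0.175 ] [0.5031 0.1408 0.18  ]
0.18 256 [0.4679 0.1348 0.18  ] [0.5033 0.1406 0.185 ]
0.185 286 [0.4679 0.1328 0.185 ] [0.5033 0.1407 0.19  ]
0.19 393 [0.4679 0.1183 0.19  ] [0.5034 0.1409 0.195 ]
0.195 238 [0.4679 0.1355 0.195 ] [0.5035 0.1409 0.2   ]
0.2 555 [0.4705 0.118  0.2   ] [0.4963 0.1411 0.205 ]
0.205 345 [0.4598 0.1219 0.205 ] [0.5169 0.1432 0.21  ]
0.21 1117 [0.4498 0.1174 0.21  ] [0.5216 0.1437 0.215 ]
```

The fingers really end 39 mm short of the reported TCP: measured tips are at z=0.170 against a TCP of 0.131, and the start frame shows the same offset. So I'll open and go 39 mm deeper.

Emit:
drive_tool(targets=[[0,0,0,0,0,0,0.55],[0,0,0,0,0,0,0.55],[0,0,0,0,-0.015,0,0.55],[0,0,0,0,0,0.15,0.55],[0,0,0,0,0,0.12,0.55],[0,0,0,0,0,0.08,0.55],[0,0,0,0,0,0.03,0.55],[0,0,0,0,0,0,0.55]])

```text
time: 5.35
tcp_pos: [0.4834, 0.1293, 0.092]
ee_rot: [-0.001, 0.707, 0.707, -0.001]
force: [0.6, 1.2, -0.1]
finger_gap: 0.0471
gripper_force: 0.0
```

Emit:
drive_tool(targets=[[0,0,0,0,0,0,0.25],[0,0,0,0,0,0,0.1],[0,0,0,0,0,0,0.1],[0,0,0,0,0,0,0.1],[0,0,0,0,0,0,0.1]], squeeze=30)

```text
time: 5.85
tcp_pos: [0.4861, 0.1299, 0.0943]
ee_rot: [0.001, 0.707, 0.707, 0.002]
force: [1.5, 0.8, 5.1]
finger_gap: 0.0248
gripper_force: 30.1
```

Emit:
drive_tool(targets=[[0,0,0,0,0,-0.05,0.1],[0,0,0,0,0,-0.15,0.1],[0,0,0,0,0,-0.25,0.1],[0,0,0,0,0,-0.25,0.1],[0,0,0,0,0,-0.2,0.1],[0,0,0,0,0,-0.1,0.1],[0,0,0,-0.08,0.05,0,0.1],[0,0,0,-0.2,0.05,0,0.1]])

```text
time: 6.65
tcp_pos: [0.4939, 0.1017, 0.1919]
ee_rot: [-0.0, 0.707, 0.708, -0.0]
force: [-0.1, 0.5, -1.7]
finger_gap: 0.0248
gripper_force: 29.9
```

Emit:
drive_tool(targets=[[0,0,0,-0.3,0.05,0,0.1],[0,0,0,-0.4,0.05,0,0.1],[0,0,0,-0.4,0.05,0,0.1],[0,0,0,-0.4,0.05,0,0.1],[0,0,0,-0.4,0.05,0,0.1],[0,0,0,-0.4,0.05,0,0.1],[0,0,0,-0.4,0.05,0,0.1],[0,0,0,-0.3,0.0,0,0.1]])

```text
time: 7.45
tcp_pos: [0.5279, -0.2013, 0.1906]
ee_rot: [-0.001, 0.708, 0.706, -0.001]
force: [0.7, -0.2, -1.0]
finger_gap: 0.0249
gripper_force: 29.9
```

Emit:
drive_tool(targets=[[0,0,0,-0.15,0,0,0.1],[0,0,0,-0.05,0,0,0.1],[0,0,0,0,0,0.3,0.1],[0,0,0,0,0,0.3,0.1],[0,0,0,0,0,0.3,0.1],[0,0,0,0,0,0.2,0.1],[0,0,0,0,0,0.1,0.1],[0,0,0,0,0,0,0.1]])

```text
time: 8.25
tcp_pos: [0.5272, -0.2169, 0.0707]
ee_rot: [-0.002, 0.707, 0.707, -0.001]
force: [-0.9, 0.9, -1.0]
finger_gap: 0.0248
gripper_force: 30.0
```

```bash
cat > c.py <<'E'
import sys; from workcell import vision,monitor
from h import *
tag,x,y,zlo,zhi,rad,pz=sys.argv[1],*map(float,sys.argv[2:8])
print(monitor.get_obs()["tcp_pos"].round(4))
for n in ["scene","side"]:
    d=vision.read_camera(n); np.savez(n+tag+".npz",**d); W=cloud(d); hsv=cv2.cvtColor(d["frame"],cv2.COLOR_RGB2HSV)
    near=np.hypot(W[...,0]-x,W[...,1]-y)<rad
    for nm,lo,hi in(("lid",zlo,zhi),("pot",pz-.006,pz+.008)):
        m=near&(W[...,2]>lo)&(W[...,2]<hi)&(hsv[...,1]>80)&(hsv[...,2]<125); p=W[m]
        if len(p)>5:
            c,s=cv2.minEnclosingCircle(p[:,:2].astype(np.float32)); print(n,nm,len(p),np.round(c,4),round(s,4),circ(p[:,:2]),p[:,2].mean().round(4),np.percentile(p[:,2],95).round(4))
E
python3 c.py 2 .53 -.218 .120 .150 .06 .06
```

```text
[ 0.5272 -0.2169  0.0707]
scene lid 10 [ 0.5503 -0.2189] 0.009 (array([ 0.54690011, -0.2172287 ]), np.float64(0.0073129151392405355)) 0.1308 0.136
scene pot 120 [ 0.5317 -0.2171] 0.0426 (array([ 0.53206888, -0.21725413]), np.float64(0.03900479224623304)) 0.0598 0.0628
side lid 80 [ 0.5277 -0.2153] 0.0264 (array([ 0.52348274, -0.22076061]), np.float64(0.01610856309439995)) 0.1331 0.1408
side pot 84 [ 0.5284 -0.217 ] 0.0413 (array([ 0.52893006, -0.21752965]), np.float64(0.03881561920358544)) 0.0588 0.0626
```

```bash
sed -i 's/^import sys; from workcell.*/import sys; from workcell import vision,monitor/' c.py; python3 - <<'E'
from h import *
for n in ["scene","side"]:
    d=load(n+"2"); W=cloud(d); hsv=cv2.cvtColor(d["frame"],cv2.COLOR_RGB2HSV)
    m=(np.hypot(W[...,0]-.53,W[...,1]+.218)<.06)&(W[...,2]>.100)&(W[...,2]<.114)&(hsv[...,2]<125); p=W[m]
    c,s=cv2.minEnclosingCircle(p[:,:2].astype(np.float32)); print(n,len(p),np.round(c,4),round(s,4),np.percentile(p[:,2],[5,50,95]).round(4))
    A=np.c_[p[:,:2]-p[:,:2].mean(0),np.ones(len(p))]; print(np.linalg.lstsq(A,p[:,2],rcond=None)[0].round(4))
E
```

```text
scene 378 [ 0.5283 -0.2141] 0.0434 [0.1028 0.1059 0.1088]
[-0.0012  0.0043  0.1059]
side 295 [ 0.5282 -0.2173] 0.0426 [0.1031 0.1075 0.1106]
[ 0.0003 -0.0102  0.1072]
```

Emit:
drive_tool(targets=[[0,0,0,-0.015,0.02,0.1,0.1],[0,0,0,0,0,0.12,0.1],[0,0,0,0,0,0.08,0.1],[0,0,0,0,0,0.05,0.1],[0,0,0,0,0,0.04,0.1],[0,0,0,0,0,0.02,0.1],[0,0,0,0,0,0,0.1],[0,0,0,0,0,0,0.1]])

```text
time: 9.15
tcp_pos: [0.5309, -0.2202, 0.0325]
ee_rot: [0.0, 0.707, 0.707, 0.0]
force: [-2.8, 0.6, 5.0]
finger_gap: 0.0248
gripper_force: 31.6
```

Emit:
drive_tool(targets=[[0,0,0,0,0,0.01,0.1],[0,0,0,0,0,0,0.1]])

```text
time: 9.35
tcp_pos: [0.531, -0.2202, 0.0325]
ee_rot: [0.0, 0.707, 0.707, -0.0]
force: [-4.7, 2.5, 10.8]
finger_gap: 0.0246
gripper_force: 33.5
```

Emit:
drive_tool(targets=[[0,0,0,0,0,0,0.5],[0,0,0,0,0,0,0.5],[0,0,0,0,0,0,0.5],[0,0,0,0,0,-0.1,0.5],[0,0,0,0,0,-0.3,0.5],[0,0,0,0,0,-0.4,0.5],[0,0,0,0,0,-0.3,0.5],[0,0,0,0,0,0,0.5]])

```text
time: 10.15
tcp_pos: [0.5348, -0.2219, 0.1473]
ee_rot: [0.005, 0.707, 0.707, 0.002]
force: [0.9, -0.8, -0.2]
finger_gap: 0.0424
gripper_force: 0.0
```

```bash
python3 c.py 3 .53 -.218 .050 .085 .06 .06; python3 - <<'E'
from h import *
for n in ["scene","side"]:
    d=load(n+"3"); W=cloud(d)
    m=(np.hypot(W[...,0]-.53,W[...,1]+.218)<.05)&(W[...,2]>.02)&(W[...,2]<.13); p=W[m]
    print(n,np.histogram(p[:,2],np.arange(.03,.125,.005)))
    print("top",p[p[:,2]>p[:,2].max()-.006].mean(0).round(4))
    m=(np.hypot(W[...,0]-.487,W[...,1]+.388)<.036)&(W[...,2]>.055)&(W[...,2]<.066); c,s=cv2.minEnclosingCircle(W[m][:,:2].astype(np.float32));print("small pot",c,s)
E
```

```text
[ 0.5348 -0.2219  0.1473]
scene lid 505 [ 0.5322 -0.2184] 0.0437 (array([ 0.53544678, -0.21830988]), np.float64(0.03126257501567125)) 0.0666 0.0727
scene pot 259 [ 0.5322 -0.2184] 0.0437 (array([ 0.53608634, -0.2177346 ]), np.float64(0.03254442402915074)) 0.0649 0.0678
side lid 454 [ 0.5293 -0.2192] 0.0444 (array([ 0.52858132, -0.21634745]), np.float64(0.0313542996904277)) 0.066 0.0714
side pot 278 [ 0.5293 -0.2192] 0.0444 (array([ 0.52922816, -0.21652305]), np.float64(0.033079616050312795)) 0.0646 0.0678
scene (array([ 37,  33,  29,  34,  33,  25,  50, 333,  41,  10,  13,  12,  16,
        33,   3,   0,   0,   0]), array([0.03 , 0.035, 0.04 , 0.045, 0.05 , 0.055, 0.06 , 0.065, 0.07 ,
       0.075, 0.08 , 0.085, 0.09 , 0.095, 0.1  , 0.105, 0.11 , 0.115,
       0.12 ]))
top [ 0.5331 -0.2181  0.0977]
small pot (0.4855949878692627, -0.38705405592918396) 0.03172137960791588
side (array([ 31,  25,  27,  31,  25,  36,  63, 293,  28,   7,  10,   8,  15,
        31,   1,   0,   0,   0]), array([0.03 , 0.035, 0.04 , 0.045, 0.05 , 0.055, 0.06 , 0.065, 0.07 ,
       0.075, 0.08 , 0.085, 0.09 , 0.095, 0.1  , 0.105, 0.11 , 0.115,
       0.12 ]))
top [ 0.53   -0.218   0.0975]
small pot (0.4847618341445923, -0.38985690474510193) 0.03158194199204445
```

Emit:
drive_tool(targets=[[0,0,0,0.1,0,-0.3,0.5],[0,0,0,0.3,-0.06,-0.2,0.5],[0,0,0,0.4,-0.08,0,0.5],[0,0,0,0.4,-0.08,0,0.5],[0,0,0,0.4,-0.08,0,0.5],[0,0,0,0.4,-0.08,0,0.5],[0,0,0,0.25,-0.08,0,0.5],[0,0,0,0.1,0,0,0.5]])

```text
time: 11.05
tcp_pos: [0.4825, 0.0171, 0.1887]
ee_rot: [-0.002, 0.706, 0.708, -0.001]
force: [-0.7, 0.6, -0.4]
finger_gap: 0.0431
gripper_force: 0.0
```

Emit:
drive_tool(targets=[[0,0,0,0,0,0,0.5],[0,0,0,0,0,0,0.5]])

```text
time: 11.25
tcp_pos: [0.4848, 0.0144, 0.19]
ee_rot: [-0.0, 0.707, 0.707, -0.001]
force: [-0.4, -0.4, -0.1]
finger_gap: 0.0425
gripper_force: 0.0
```

```bash
python3 c.py 4 .486 .017 .122 .136 .05 .2; python3 - <<'E'
from workcell import monitor
from h import *
o=monitor.get_obs(); print(o["tcp_pos"],o["ee_rot"])
for n in ["scene","side"]:
    W=cloud(load(n+"4")); m=(np.hypot(W[...,0]-.486,W[...,1]-.017)<.05)&(W[...,2]>.145)&(W[...,2]<.165); print(n,m.sum(),W[m].mean(0),W[m].min(0),W[m].max(0))
E
```

```text
[0.4848 0.0144 0.19  ]
scene lid 184 [0.4883 0.016 ] 0.0294 (array([0.48912056, 0.01576221]), np.float64(0.02176764095441935)) 0.1291 0.1326
side lid 241 [0.4842 0.0177] 0.0283 (array([0.48335376, 0.01832206]), np.float64(0.020665197903386938)) 0.1291 0.1317
[0.48514254 0.01390655 0.19033717] [-9.51136631e-05  7.07801689e-01  7.06411049e-01 -4.34993431e-04]
scene 48 [0.49024818 0.01525365 0.15551085] [0.48051368 0.00592602 0.14530039] [0.49803745 0.02642173 0.16224244]
side 64 [0.48323248 0.0179155  0.15583688] [0.47491267 0.00678205 0.14604845] [0.49616456 0.02649527 0.16166573]
```

Emit:
drive_tool(targets=[[0,0,0,0.025,0.01,0.1,0.5],[0,0,0,0,0,0.3,0.5],[0,0,0,0,0,0.25,0.5],[0,0,0,0,0,0.17,0.5],[0,0,0,0,0,0.1,0.5],[0,0,0,0,0,0.06,0.5],[0,0,0,0,0,0,0.5],[0,0,0,0,0,0,0.2]])

```text
time: 12.15
tcp_pos: [0.486, 0.0173, 0.0937]
ee_rot: [-0.0, 0.708, 0.707, -0.0]
force: [-7.7, -0.7, 12.9]
finger_gap: 0.0295
gripper_force: 6.6
```

Emit:
drive_tool(targets=[[0,0,0,0,0,0,0.1],[0,0,0,0,0,0,0.1],[0,0,0,0,0,0,0.1],[0,0,0,0,0,0,0.1]], squeeze=30)

```text
time: 12.55
tcp_pos: [0.4878, 0.0173, 0.0945]
ee_rot: [0.001, 0.707, 0.707, 0.001]
force: [-0.4, -1.1, 5.6]
finger_gap: 0.0209
gripper_force: 30.3
```

Emit:
drive_tool(targets=[[0,0,0,0,0,-0.05,0.1],[0,0,0,0,0,-0.15,0.1],[0,0,0,0,0,-0.25,0.1],[0,0,0,0,0,-0.25,0.1],[0,0,0,0,0,-0.2,0.1],[0,0,0,-0.05,0,-0.1,0.1],[0,0,0,-0.15,0,0,0.1],[0,0,0,-0.3,0,0,0.1]])

```text
time: 13.35
tcp_pos: [0.486, -0.0321, 0.1929]
ee_rot: [-0.0, 0.707, 0.708, 0.0]
force: [-0.1, -0.7, -0.7]
finger_gap: 0.0211
gripper_force: 29.5
```

Emit:
drive_tool(targets=[[0,0,0,-0.4,0,0,0.1],[0,0,0,-0.4,0,0,0.1],[0,0,0,-0.4,0,0,0.1],[0,0,0,-0.4,0,0,0.1],[0,0,0,-0.4,0,0,0.1],[0,0,0,-0.4,0,0,0.1],[0,0,0,-0.4,0,0,0.1],[0,0,0,-0.4,0,0,0.1]])

```text
time: 14.15
tcp_pos: [0.4848, -0.3542, 0.1918]
ee_rot: [-0.001, 0.708, 0.707, -0.0]
force: [0.6, 0.2, -0.3]
finger_gap: 0.0207
gripper_force: 29.5
```

Emit:
drive_tool(targets=[[0,0,0,-0.25,0,0,0.1],[0,0,0,-0.1,0,0,0.1],[0,0,0,0,0,0.3,0.1],[0,0,0,0,0,0.3,0.1],[0,0,0,0,0,0.3,0.1],[0,0,0,0,0,0.2,0.1],[0,0,0,0,0,0.1,0.1],[0,0,0,0,0,0,0.1]])

```text
time: 14.95
tcp_pos: [0.4843, -0.3858, 0.0706]
ee_rot: [-0.002, 0.707, 0.707, -0.0]
force: [0.3, 0.9, -0.9]
finger_gap: 0.0207
gripper_force: 29.6
```

```bash
python3 c.py 5 .4855 -.388 .101 .114 .045 .06
```

```text
[ 0.4843 -0.3858  0.0706]
scene lid 160 [ 0.4866 -0.3871] 0.0321 (array([ 0.48700047, -0.38600384]), np.float64(0.023517437487328922)) 0.1055 0.1084
scene pot 97 [ 0.4876 -0.3874] 0.0309 (array([ 0.4875846 , -0.38753054]), np.float64(0.02711286094396512)) 0.0592 0.0629
side lid 117 [ 0.4844 -0.3842] 0.0292 (array([ 0.48332837, -0.38239754]), np.float64(0.019787983239793902)) 0.1071 0.1118
side pot 76 [ 0.4847 -0.3883] 0.0307 (array([ 0.48552922, -0.38834913]), np.float64(0.027061478126325644)) 0.0587 0.0629
```

Emit:
drive_tool(targets=[[0,0,0,-0.025,0.008,0.1,0.1],[0,0,0,0,0,0.12,0.1],[0,0,0,0,0,0.08,0.1],[0,0,0,0,0,0.05,0.1],[0,0,0,0,0,0.04,0.1],[0,0,0,0,0,0.02,0.1],[0,0,0,0,0,0.01,0.1],[0,0,0,0,0,0,0.1]])

```text
time: 15.85
tcp_pos: [0.4866, -0.3902, 0.0328]
ee_rot: [0.0, 0.707, 0.707, -0.0]
force: [-3.5, 3.0, 9.0]
finger_gap: 0.0209
gripper_force: 32.7
```

Same signature as the big one. I'll release, rise, and check.

Emit:
drive_tool(targets=[[0,0,0,0,0,0,0.5],[0,0,0,0,0,0,0.5],[0,0,0,0,0,0,0.5],[0,0,0,0,0,-0.1,0.5],[0,0,0,0,0,-0.3,0.5],[0,0,0,0,0,-0.4,0.5],[0,0,0,0,0,-0.4,0.5],[0,0,0,0,0,-0.3,0.5]])

```text
time: 16.65
tcp_pos: [0.4873, -0.3907, 0.1844]
ee_rot: [0.002, 0.707, 0.707, 0.0]
force: [-0.2, -1.2, 0.3]
finger_gap: 0.0426
gripper_force: 0.0
```

```bash
python3 c.py 6 .4855 -.388 .05 .075 .045 .06; python3 - <<'E'
from h import *
c=np.array([.5166,.0943]); yaw=np.radians(10.1)
X=np.array([np.cos(yaw),np.sin(yaw)]); Y=np.array([-X[1],X[0]])
for n in ["scene","side"]:
    d=load(n+"6"); W=cloud(d); hsv=cv2.cvtColor(d["frame"],cv2.COLOR_RGB2HSV)
    m=(np.hypot(W[...,0]-.486,W[...,1]+.388)<.04)&(W[...,2]>.02)&(W[...,2]<.11); p=W[m]
    print(n,np.histogram(p[:,2],np.arange(.055,.115,.005))[0],"top",p[p[:,2]>p[:,2].max()-.006].mean(0).round(4))
    bx=(W[...,:2]-c)@X+.1; by=(W[...,:2]-c)@Y; z=W[...,2]
    m=(z>.108)&(z<.117)&(abs(bx-.1)<.12)&(abs(by)<.15)&(hsv[...,2]>110)
    for nm,q0,a,b,lo,hi in(("front",96,bx,by,-.11,.11),("rear",4,bx,by,-.11,.11),("right",4,by,bx,.02,.18)):
        R=[(q+.005,np.percentile(a[m&(b>q)&(b<q+.01)],q0)) for q in np.arange(lo,hi,.01) if (m&(b>q)&(b<q+.01)).sum()>5]
        R=np.array(R); k=np.polyfit(R[:,0],R[:,1],1); print("  ",nm,"slope",np.degrees(np.arctan(k[0])).round(2),np.polyval(k,0 if b is by else .1).round(4))
    # blade by depth: gray points standing above lid left of the box
    m=(abs(by-.1415)<.02)&(z>.14)&(z<.29)&(bx>0)&(bx<.25)
    q=np.c_[bx[m],z[m]-.1].astype(np.float32); l=cv2.fitLine(q,cv2.DIST_HUBER,0,.01,.01).ravel(); t=(q-l[2:])@l[:2]; res=(q-l[2:])@np.array([-l[1],l[0]])
    print("  blade",m.sum(),"ang",np.arctan2(l[1],l[0]).round(4),"line off",(l[0]*l[3]-l[1]*l[2]).round(4),"res sd",res.std().round(4),"by",np.median(by[m]).round(4),"from pivot",np.median(np.arctan2(q[:,1],q[:,0])).round(4),"rmax",np.hypot(*q.T).max().round(3))
    ys,xs=np.where(m); print("   px",xs.min(),xs.max(),ys.min(),ys.max(),"hsv",np.median(hsv[m],0))
E
```

```text
[ 0.4873 -0.3907  0.1844]
scene lid 271 [ 0.4885 -0.3893] 0.0314 (array([ 0.49026318, -0.38873175]), np.float64(0.022919146266344663)) 0.0651 0.0709
scene pot 159 [ 0.4885 -0.3893] 0.0314 (array([ 0.48961269, -0.38864977]), np.float64(0.024122125136842667)) 0.064 0.0678
side lid 219 [ 0.4842 -0.3898] 0.0315 (array([ 0.48468502, -0.38680774]), np.float64(0.022790954617205265)) 0.064 0.0701
side pot 147 [ 0.4842 -0.3898] 0.0315 (array([ 0.48480535, -0.38722474]), np.float64(0.023235587665851414)) 0.064 0.0677
scene [ 24  34 157  31   8  10   9  17  24   1   0] top [ 0.4878 -0.39    0.0971]
   front slope 0.39 0.1966
   rear slope 0.03 0.0092
   right slope -0.93 -0.1203
  blade 207 ang 0.8032 line off 0.0037 res sd 0.0063 by 0.1397 from pivot 0.8299 rmax 0.209
   px 328 356 136 153 hsv [20. 28. 80.]
side [ 23  40 122  13   5   8   8   8  21   1   0] top [ 0.4854 -0.3894  0.0973]
   front slope -0.96 0.1827
   rear slope -0.44 0.0053
   right slope -0.67 -0.1183
  blade 371 ang 0.8085 line off 0.0072 res sd 0.0074 by 0.1401 from pivot 0.8589 rmax 0.206
   px 168 221 228 277 hsv [ 18.  36. 125.]
```

Both pot lids are seated: flange tops at 0.067 and knob tops at 0.097 in both views. The blade angle comes out at about 0.805 rad. Now going over to the handle.

Emit:
drive_tool(targets=[[0,0,0,0.1,0.02,-0.1,0.5],[0,0,0,0.25,0.06,0,0.5],[0,0,0,0.4,0.08,0,0.5],[0,0,0,0.4,0.08,0,0.5],[0,0,0,0.4,0.08,0,0.5],[0,0,0,0.4,0.08,0,0.5],[0,0,0,0.4,0.08,0,0.5],[0,0,0,0.4,0.08,0,0.5]])

```text
time: 17.55
tcp_pos: [0.5413, -0.1124, 0.1893]
ee_rot: [-0.002, 0.707, 0.707, -0.001]
force: [0.2, 0.4, -0.0]
finger_gap: 0.043
gripper_force: 0.0
```

Emit:
drive_tool(targets=[[0,0,0,0.4,0.08,0,0.5],[0,0,0,0.4,0.08,0,0.5],[0,0,0,0.4,0.08,0,0.5],[0,0,0,0.4,0.08,0,0.5],[0,0,0,0.4,0.08,0,0.5],[0,0,0,0.3,0.05,0,0.5],[0,0,0,0.21,0.06,0,0.5],[0,0,0,0.1,0,0,0.5]])

```text
time: 18.35
tcp_pos: [0.5926, 0.1482, 0.1892]
ee_rot: [-0.001, 0.707, 0.708, -0.001]
force: [0.3, -0.3, 0.1]
finger_gap: 0.0427
gripper_force: 0.0
```

Emit:
drive_tool(targets=[[0,0,-0.007,0,0,0,0.5],[0,0,-0.014,0,0,0,0.5],[0,0,-0.007,0,0,0,0.5],[0,0,0,0,0,0,0.5],[0,0,0,0,0,0,0.5]])

```text
time: 18.85
tcp_pos: [0.5931, 0.1455, 0.1901]
ee_rot: [-0.0, 0.643, 0.766, -0.001]
force: [0.9, 0.1, -0.1]
finger_gap: 0.0429
gripper_force: 0.0
```

```bash
python3 - <<'E'
from workcell import monitor,vision
from h import *
d=vision.read_camera("wrist"); np.savez("wrist7.npz",**d); o=monitor.get_obs(); print(o["tcp_pos"],o["ee_rot"],o["q"].round(2))
v,u=np.indices(d["depth"].shape); x=(u-d["cx"])/d["fx"]; y=(v-d["cy"])/d["fy"]; th=np.hypot(x,y); z=d["depth"]; k=np.where(th>1e-6,np.tan(th)/np.maximum(th,1e-6),1)
W=np.stack([x*k*z,y*k*z,z],-1)@d["extrinsics"][:3,:3].T+d["extrinsics"][:3,3]; W[z==0]=np.nan
m=(W[...,2]>.138)&(W[...,2]<.156)&(np.hypot(W[...,0]-.5855,W[...,1]-.1066)<.065)
p=W[m]; l=cv2.fitLine(p[:,:2].astype(np.float32),cv2.DIST_HUBER,0,.01,.01).ravel(); t=(p[:,:2]-l[2:])@l[:2]
print("handle",len(p),l[:2],(l[2:]+l[:2]*(t.min()+t.max())/2).round(4),np.ptp(t).round(4),np.percentile(p[:,2],[5,50,95]))
cv2.imwrite("pics/w7.png",d["frame"][:,:,::-1])
E
```

```text
[0.59326414 0.14550432 0.19028849] [-3.73098417e-04  6.43100783e-01  7.65781297e-01 -4.98451126e-04] [ 0.2   0.15  1.75 -0.    1.24  0.03]
handle 1396 [ 0.17603864 -0.9843833 ] [0.5852 0.1067] 0.1087 [0.14523815 0.14826374 0.14973415]
```

View pics/w7.png

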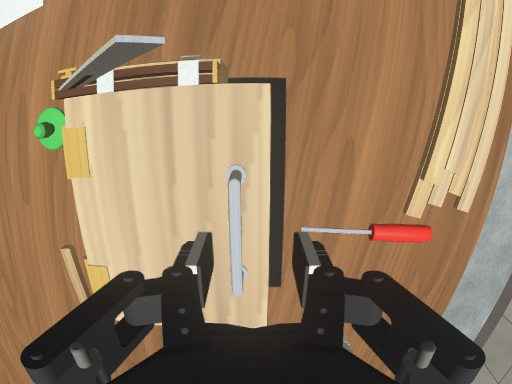

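The wrist view shows the bar from (236,172) to (238,290), left of centre between the fingers at (200..305), with the blade clear at the upper left. I'll correct the offset, descend and grip.

Emit:
drive_tool(targets=[[0,0,0,-0.2,-0.08,0,0.5],[0,0,0,-0.168,-0.066,0,0.5],[0,0,0,0,0,0.2,0.5],[0,0,0,0,0,0.3,0.5],[0,0,0,0,0,0.3,0.5],[0,0,0,0,0,0.15,0.5],[0,0,0,0,0,0.08,0.5],[0,0,0,0,0,0,0.5]])

```text
time: 19.7
tcp_pos: [0.5853, 0.1068, 0.0869]
ee_rot: [-0.001, 0.643, 0.766, -0.001]
force: [0.4, 0.0, -0.1]
finger_gap: 0.0427
gripper_force: 0.0
```

Emit:
drive_tool(targets=[[0,0,0,0,0,0,0.3],[0,0,0,0,0,0,0.1],[0,0,0,0,0,0,0],[0,0,0,0,0,0,0],[0,0,0,0,0,0,0],[0,0,0,0,0,0,0]], squeeze=50)

```text
time: 20.3
tcp_pos: [0.5852, 0.107, 0.0891]
ee_rot: [-0.0, 0.642, 0.766, -0.001]
force: [-5.4, -1.8, 4.5]
finger_gap: 0.0082
gripper_force: 48.7
```

```bash
python3 - <<'E'
from workcell import monitor
o=monitor.get_obs(); print({k:v if isinstance(v,float) else v.round(4) for k,v in o.items()})
E
```

```text
{'time': 20.3, 'q': array([ 1.3910e-01,  2.0410e-01,  1.8853e+00, -3.0000e-04,  1.0533e+00,
       -3.6200e-02]), 'joint_velocities': array([ 0.0005,  0.0007, -0.0014,  0.0002,  0.0023,  0.0017]), 'tau': array([ 1.90300e-01, -4.28525e+01, -3.44749e+01,  1.72600e-01,
       -1.69840e+00,  2.23000e-02]), 'tcp_pos': array([0.5852, 0.107 , 0.0891]), 'ee_rot': array([-3.000e-04,  6.424e-01,  7.663e-01, -5.000e-04]), 'force': array([-5.3739, -1.8476,  4.516 ]), 'moment': array([-0.1705,  0.7959, -0.0041]), 'gripper_force': 48.71754169464111, 'finger_gap': 0.008236270882802722}
```

Emit:
drive_tool(targets=[[-0.002,0,0,0,0.001,-0.0214,0],[-0.004,0,0,0,0.0025,-0.0428,0],[-0.004,0,0,0,0.0025,-0.0428,0],[-0.004,0,0,0,0.0025,-0.0428,0],[-0.004,0,0,0,0.0025,-0.0428,0],[-0.004,0,0,0,0.0025,-0.0428,0],[-0.002,0,0,0,0.0015,-0.0214,0],[0,0,0,0,0,0,0]])

```text
time: 21.1
tcp_pos: [0.5854, 0.107, 0.1139]
ee_rot: [0.049, 0.641, 0.764, 0.058]
force: [-0.9, -1.4, -5.2]
finger_gap: 0.0083
gripper_force: 49.0
```

```bash
cat > s.py <<'E'
from workcell import monitor
import numpy as np
from scipy.spatial.transform import Rotation as R
o=monitor.get_obs(); q=np.roll(o["ee_rot"],-1); M=R.from_quat(q).as_matrix(); z=M[:,2]
yaw=np.radians(10.1); X=np.array([np.cos(yaw),np.sin(yaw),0]); h=np.array([.5855,.1066,.1])-.17*X
Y=np.array([-X[1],X[0],0])
t=np.arctan2(z@X,-z[2]); p=o["tcp_pos"]-.056*z-h; px,pz=p@X,p[2]
print("tool tilt",t.round(4),"bar ang from hinge -> lid",(np.arctan2(pz,px)-np.arctan2(.044,.17)).round(4),"r",np.hypot(px,pz).round(4),"want .1756; y",(p@Y).round(4),"F",o["force"].round(1),"M",o["moment"].round(2),"gap",round(o["finger_gap"],4),round(o["gripper_force"],1),"t",o["time"],"q",o["q"].round(2))
E
python3 s.py
```

```text
tool tilt 0.1516 bar ang from hinge -> lid 0.152 r 0.1757 want .1756; y 0.0004 F [-0.9 -1.4 -5.2] M [-0.19  0.32  0.03] gap 0.0083 49.0 t 21.1 q [ 0.14  0.08  1.99  0.01  0.92 -0.04]
```

Tracking matches the hinge arc, with 5 N of pull. Continuing.

Emit:
drive_tool(targets=[[-0.004,0,0,0,0.0025,-0.0428,0],[-0.004,0,0,0,0.0025,-0.0428,0],[-0.004,0,0,0,0.0025,-0.0428,0],[-0.004,0,0,0,0.0025,-0.0428,0],[-0.004,0,0,0,0.0025,-0.0428,0],[-0.004,0,0,0,0.0025,-0.0428,0],[-0.004,0,0,0,0.0025,-0.0428,0],[-0.004,0,0,0,0.0025,-0.0428,0]])

```text
time: 21.9
tcp_pos: [0.5795, 0.1059, 0.1475]
ee_rot: [0.113, 0.633, 0.754, 0.135]
force: [1.0, -2.0, -5.8]
finger_gap: 0.0084
gripper_force: 49.2
```

Emit:
drive_tool(targets=[[-0.004,0,0,0,0.0025,-0.0428,0],[-0.004,0,0,0,0.0025,-0.0428,0],[-0.004,0,0,0,0.0025,-0.0428,0],[-0.004,0,0,0,0.0025,-0.0428,0],[-0.004,0,0,0,0.0025,-0.0428,0],[-0.004,0,0,0,0.0025,-0.0428,0],[-0.004,0,0,0,0.0025,-0.0428,0],[-0.002,0,0,0,0.0012,-0.0214,0]])

```text
time: 22.7
tcp_pos: [0.5679, 0.1038, 0.1774]
ee_rot: [0.172, 0.619, 0.738, 0.205]
force: [1.7, -3.0, -6.0]
finger_gap: 0.0084
gripper_force: 49.2
```

```bash
python3 s.py
```

```text
tool tilt 0.5424 bar ang from hinge -> lid 0.5407 r 0.1758 want .1756; y 0.0004 F [ 1.7 -3.  -6. ] M [-0.57  0.48 -0.2 ] gap 0.0084 49.2 t 22.7 q [ 0.12 -0.26  2.27  0.05  0.59 -0.09]
```

Emit:
drive_tool(targets=[[-0.002,0,0,0,0.0012,-0.0214,0],[-0.004,0,0,0,0.0025,-0.0428,0],[-0.004,0,0,0,0.0025,-0.0428,0],[-0.004,0,0,0,0.0025,-0.0428,0],[-0.004,0,0,0,0.0025,-0.0428,0],[-0.004,0,0,0,0.0025,-0.0428,0],[-0.004,0,0,0,0.0025,-0.0428,0],[-0.002,0,0,0,0.0012,-0.0214,0]])

```text
time: 23.5
tcp_pos: [0.5523, 0.101, 0.203]
ee_rot: [0.226, 0.602, 0.717, 0.269]
force: [4.2, -4.4, -7.1]
finger_gap: 0.0081
gripper_force: 49.1
```

```bash
python3 s.py; cat > b.py <<'E'
import sys; from workcell import vision
from h import *
tag,th=sys.argv[1],float(sys.argv[2])
yaw=np.radians(10.1); X=np.array([np.cos(yaw),np.sin(yaw)]); Y=np.array([-X[1],X[0]]); H=np.array([.5855,.1066])-.17*X
def fit(q):
    l=cv2.fitLine(q.astype(np.float32),cv2.DIST_HUBER,0,.01,.01).ravel(); return np.arctan2(l[1],l[0])%np.pi, l[0]*l[3]-l[1]*l[2]
o=[]
for n in ["scene","side"]:
    d=vision.read_camera(n); np.savez(n+tag+".npz",**d); W=cloud(d); hsv=cv2.cvtColor(d["frame"],cv2.COLOR_RGB2HSV)
    bx=(W[...,:2]-H)@X; by=(W[...,:2]-H)@Y; z=W[...,2]-.1
    r=bx*np.cos(th)+z*np.sin(th); nn=-bx*np.sin(th)+z*np.cos(th)
    for nm,m in (("top",(abs(nn-.012)<.008)),("bottom",(abs(nn)<.005))):
        m=m&(r>.02)&(r<.195)&(abs(by)<.125)&(hsv[...,1]>50)&(hsv[...,2]>90)
        if m.sum()>50:
            A=np.c_[r[m],by[m],np.ones(m.sum())]; s=np.linalg.lstsq(A,nn[m],rcond=None)[0]; e=nn[m]-A@s; k=abs(e)<2.5*e.std(); s=np.linalg.lstsq(A[k],nn[m][k],rcond=None)[0]
            print(n,"lid",nm,m.sum(),"angle",(th+np.arctan(s[0])).round(4),"n0",s[2].round(4))
    m=(by>.130)&(by<.150)&(z>.045)&(r>.07)&(r<.215)&(abs(nn)<.03)&(hsv[...,1]<75)
    rb,nb=r[m],nn[m]
    lo,hi,rc=[],[],[]
    for a in np.arange(.08,.2,.01):
        s=(rb>a)&(rb<a+.01)
        if s.sum()>5: lo.append(nb[s].min());hi.append(nb[s].max());rc.append(a+.005)
    rc=np.array(rc); mid=(np.array(lo)+hi)/2; k=np.polyfit(rc,mid,1)
    print(n,"blade",m.sum(),"pca",(th+np.median(np.arctan2(nb,rb))).round(4),"mid slope",(th+np.arctan(k[0])).round(4),"mid from pivot",(th+np.arctan(np.mean(mid/rc))).round(4),"fit",np.round(th+fit(np.c_[rb,nb])[0]-(np.pi if fit(np.c_[rb,nb])[0]>1.6 else 0),4),"width",np.mean(np.array(hi)-lo).round(4),"by",np.median(by[m]).round(4))
    c={"scene":d["frame"][85:235,215:395],"side":d["frame"][130:310,120:336]}[n]; o.append(cv2.resize(c,(400,333),interpolation=2))
cv2.imwrite(f"pics/b{tag}.png",np.hstack(o)[:,:,::-1])
E
python3 b.py 8 .742
```

```text
tool tilt 0.719 bar ang from hinge -> lid 0.7168 r 0.1759 want .1756; y 0.0004 F [ 4.2 -4.4 -7.1] M [-0.66  0.54 -0.54] gap 0.0081 49.1 t 23.5 q [ 0.11 -0.42  2.4   0.11  0.44 -0.15]
scene lid top 190 angle 0.7014 n0 0.0133
scene blade 137 pca 0.8447 mid slope 0.7607 mid from pivot 0.8516 fit 0.7629 width 0.0142 by 0.1397
side lid top 4524 angle 0.7035 n0 0.0127
side lid bottom 273 angle 0.7328 n0 0.0058
side blade 319 pca 0.8522 mid slope 0.8241 mid from pivot 0.8328 fit 0.8185 width 0.0225 by 0.1401
```

View pics/b8.png

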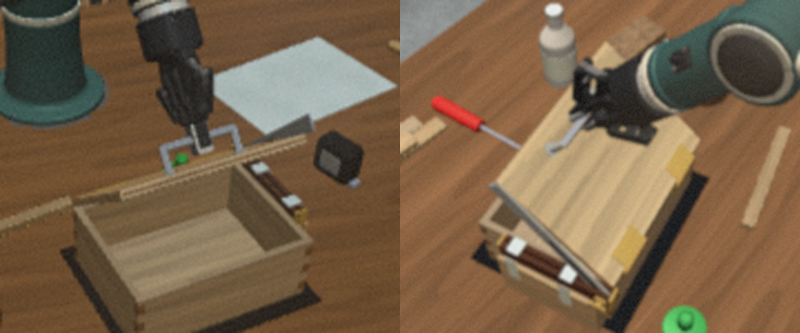

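The crops show the lid at about 0.71 rad, held. In the side crop the blade runs from (495,185) to (605,295), and the lid edge lies a little below parallel. I'll refine the blade angle with rays cast onto its plane, using edge fits in several frames.

```bash
cat > e.py <<'E'
from h import *
import sys
yaw=np.radians(10.1); X=np.array([np.cos(yaw),np.sin(yaw)]); Y=np.array([-X[1],X[0]]); H=np.array([.5855,.1066])-.17*X
th=.82
for n,t in (("side","0"),("side","6"),("side","8"),("scene","0"),("scene","6"),("scene","8")):
    d=load(n+t); f=cv2.resize(d["frame"],None,fx=4,fy=4,interpolation=cv2.INTER_CUBIC); hsv=cv2.cvtColor(f,cv2.COLOR_RGB2HSV)
    E=d["extrinsics"]; v,u=np.indices(f.shape[:2]); u=(u+.5)/4-.5; v=(v+.5)/4-.5
    r=np.stack([(u-d["cx"])/d["fx"],(v-d["cy"])/d["fy"],np.ones_like(u)],-1)@E[:3,:3].T; o=E[:3,3]
    pl=.1425 if n=="side" else .1400
    k=(pl-(o[:2]-H)@Y)/(r[...,:2]@Y); B=o+r*k[...,None]; bx=(B[...,:2]-H)@X; bz=B[...,2]-.1
    R=bx*np.cos(th)+bz*np.sin(th); N=-bx*np.sin(th)+bz*np.cos(th)
    m=((hsv[...,1]<70)&(R>.09)&(R<.20)&(abs(N)<.022)).astype(np.uint8)
    nc,lab,st,_=cv2.connectedComponentsWithStats(m); m=lab==1+st[1:,4].argmax()
    rows=[]
    for a in np.arange(.095,.19,.005):
        s=m&(R>a)&(R<a+.005)
        if s.sum()>8: rows.append((a+.0025,N[s].min(),N[s].max()))
    q=np.array(rows)
    if len(q)<5: print(n,t,"few"); continue
    g=lambda y:(th+np.arctan(np.polyfit(q[:,0],y,1)[0])).round(4)
    print(n,t,m.sum(),"lo",g(q[:,1]),"hi",g(q[:,2]),"mid",g((q[:,1]+q[:,2])/2),"from pivot",(th+np.mean((q[:,1]+q[:,2])/2/q[:,0])).round(4),"w",np.mean(q[:,2]-q[:,1]).round(4),"N",((q[:,1]+q[:,2])/2*1000).round(1)[::4])
E
python3 e.py
```

```text
side 0 4264 lo 0.8127 hi 0.8208 mid 0.8168 from pivot 0.8677 w 0.0296 N [6.2 6.3 6.5 6.1 6.3]
side 6 4226 lo 0.8077 hi 0.8208 mid 0.8143 from pivot 0.8698 w 0.029 N [7.1 6.8 6.9 5.7 6.3]
side 8 4238 lo 0.8092 hi 0.8208 mid 0.815 from pivot 0.868 w 0.0295 N [6.6 6.3 6.9 5.7 5.8]
scene 0 3493 lo 0.8196 hi 0.8212 mid 0.8204 from pivot 0.8641 w 0.0316 N [6.4 6.4 5.9 5.8 6.1]
scene 6 3503 lo 0.8168 hi 0.8212 mid 0.819 from pivot 0.8638 w 0.0317 N [6.3 6.4 5.9 6.  6.1]
scene 8 2974 lo 0.6835 hi 0.8212 mid 0.752 from pivot 0.8851 w 0.0266 N [11.8 10.5  9.4  8.1  5.6]
```

```bash
python3 - <<'E'
from h import *
yaw=np.radians(10.1); X=np.array([np.cos(yaw),np.sin(yaw)]); Y=np.array([-X[1],X[0]]); H=np.array([.5855,.1066])-.17*X
th=.82
for n,t in (("side","0"),("side","8"),("scene","0"),("scene","8")):
    d=load(n+t); f=d["frame"].astype(np.float32); E=d["extrinsics"]; o=E[:3,3]; Ei=np.linalg.inv(E)
    # sample image on blade plane: R x N grid
    pl=.1425 if n=="side" else .1400
    Rg=np.arange(.09,.2001,.0025); Ng=np.arange(-.03,.0301,.0005); RR,NN=np.meshgrid(Rg,Ng)
    bx=RR*np.cos(th)-NN*np.sin(th); bz=RR*np.sin(th)+NN*np.cos(th)
    P=np.concatenate([H+bx[...,None]*X+pl*Y,(bz+.1)[...,None]],-1); C=P@Ei[:3,:3].T+Ei[:3,3]
    im=cv2.remap(f,(C[...,0]/C[...,2]*d["fx"]+d["cx"]).astype(np.float32),(C[...,1]/C[...,2]*d["fy"]+d["cy"]).astype(np.float32),cv2.INTER_CUBIC)
    cr=im[...,0]-im[...,2]; V=im.max(-1)
    j=len(Rg)//2; print(n,t,"N:sat,V",[(round(Ng[i]*1e3),int(cr[i,j]),int(V[i,j])) for i in range(0,121,6)])
E
```

```text
side 0 N:sat,V [(-30, 61, 201), (-27, 62, 199), (-24, 61, 196), (-21, 58, 190), (-18, 54, 185), (-15, 55, 182), (-12, 56, 178), (-9, 49, 165), (-6, 35, 143), (-3, 23, 120), (0, 15, 104), (3, 13, 98), (6, 13, 102), (9, 11, 111), (12, 13, 128), (15, 18, 152), (18, 26, 174), (21, 39, 185), (24, 50, 196), (27, 60, 203), (30, 66, 203)]
side 8 N:sat,V [(-30, 43, 95), (-27, 45, 93), (-24, 39, 91), (-21, 38, 94), (-18, 42, 106), (-15, 46, 122), (-12, 47, 142), (-9, 43, 150), (-6, 35, 137), (-3, 24, 118), (0, 15, 104), (3, 11, 95), (6, 10, 97), (9, 11, 109), (12, 13, 127), (15, 16, 143), (18, 22, 151), (21, 33, 149), (24, 48, 157), (27, 64, 172), (30, 72, 186)]
scene 0 N:sat,V [(-30, 53, 108), (-27, 56, 113), (-24, 57, 112), (-21, 55, 116), (-18, 58, 118), (-15, 61, 117), (-12, 47, 105), (-9, 16, 81), (-6, 6, 76), (-3, 5, 74), (0, 7, 77), (3, 8, 77), (6, 8, 74), (9, 6, 90), (12, -5, 149), (15, -12, 185), (18, -11, 181), (21, -10, 182), (24, -9, 178), (27, -9, 175), (30, -10, 178)]
scene 8 N:sat,V [(-30, 58, 110), (-27, 59, 112), (-24, 58, 109), (-21, 46, 109), (-18, 42, 140), (-15, 52, 143), (-12, 55, 136), (-9, 44, 159), (-6, 35, 131), (-3, 15, 85), (0, 7, 75), (3, 7, 79), (6, 8, 77), (9, 4, 88), (12, -6, 151), (15, -12, 186), (18, -11, 181), (21, -13, 184), (24, -12, 185), (27, -14, 184), (30, -9, 185)]
```

```bash
cat > f.py <<'E'
from h import *
yaw=np.radians(10.1); X=np.array([np.cos(yaw),np.sin(yaw)]); Y=np.array([-X[1],X[0]]); H=np.array([.5855,.1066])-.17*X
th=.82
def cross(s,lev,up): # first crossing from index of blade middle
    i0=60; step=1 if up else -1; i=i0
    while 0<i<119 and s[i]<lev: i+=step
    j=i-step; return Ng[j]+(Ng[i]-Ng[j])*(lev-s[j])/(s[i]-s[j]+1e-9)
for n,t in (("side","0"),("side","6"),("scene","0"),("scene","6")):
    d=load(n+t); f=d["frame"].astype(np.float32); E=d["extrinsics"]; Ei=np.linalg.inv(E)
    pl=.1430 if n=="side" else .1400
    Rg=np.arange(.10,.2001,.0025); Ng=np.arange(-.03,.0301,.0005); RR,NN=np.meshgrid(Rg,Ng)
    bx=RR*np.cos(th)-NN*np.sin(th); bz=RR*np.sin(th)+NN*np.cos(th)
    P=np.concatenate([H+bx[...,None]*X+pl*Y,(bz+.1)[...,None]],-1); C=P@Ei[:3,:3].T+Ei[:3,3]
    im=cv2.remap(f,(C[...,0]/C[...,2]*d["fx"]+d["cx"]).astype(np.float32),(C[...,1]/C[...,2]*d["fy"]+d["cy"]).astype(np.float32),cv2.INTER_CUBIC)
    cr=im[...,0]-im[...,2]; V=im.max(-1)
    lo=np.array([cross(cr[:,j],32,False) for j in range(len(Rg))]); 
    hi=np.array([cross(*((V[:,j],125) if n=="scene" else (cr[:,j],36)),True) for j in range(len(Rg))])
    for nm,e in(("lo",lo),("hi",hi)):
        k=np.polyfit(Rg,e,1); r=e-np.polyval(k,Rg); g=abs(r)<2*r.std()+1e-5; k=np.polyfit(Rg[g],e[g],1); print(n,t,nm,"angle",(th+np.arctan(k[0])).round(4),"N at .15",(np.polyval(k,.15)*1e3).round(1),"sd mm",(1e3*(e[g]-np.polyval(k,Rg[g])).std()).round(2))
E
python3 f.py
```

```text
side 0 lo angle 0.8065 N at .15 -4.0 sd mm 0.45
side 0 hi angle 0.8145 N at .15 21.4 sd mm 0.73
side 6 lo angle 0.809 N at .15 -4.1 sd mm 0.48
side 6 hi angle 0.8184 N at .15 21.4 sd mm 0.63
scene 0 lo angle 0.8174 N at .15 -10.6 sd mm 0.32
scene 0 hi angle 0.8239 N at .15 11.1 sd mm 0.12
scene 6 lo angle 0.8183 N at .15 -10.6 sd mm 0.34
scene 6 hi angle 0.824 N at .15 11.0 sd mm 0.12
```

Blade angle is about 0.82 rad: scene gives 0.821 with the midline through the pivot, and side 0.812 with the same small bias it shows on the lid. Raising the lid the remaining 0.10 rad.

Emit:
drive_tool(targets=[[-0.002,0,0,0,0.0012,-0.0214,0],[-0.004,0,0,0,0.0025,-0.0428,0],[-0.004,0,0,0,0.0025,-0.0428,0],[-0.004,0,0,0,0.0025,-0.0428,0],[-0.0024,0,0,0,0.0015,-0.0256,0],[0,0,0,0,0,0,0],[0,0,0,0,0,0,0],[0,0,0,0,0,0,0]])

```text
time: 24.4
tcp_pos: [0.5413, 0.099, 0.2163]
ee_rot: [0.257, 0.589, 0.702, 0.306]
force: [3.7, -6.6, -7.2]
finger_gap: 0.0081
gripper_force: 49.3
```

```bash
python3 s.py; python3 b.py 9 .82; python3 - <<'E'
# lid plane from side cloud, shut (6) and raised (9); same camera, same estimator
from h import *
yaw=np.radians(10.1); X=np.array([np.cos(yaw),np.sin(yaw)]); Y=np.array([-X[1],X[0]]); H=np.array([.5855,.1066])-.17*X
for n,t,th in(("side","6",0),("scene","6",0),("side","8",.717),("side","9",.82)):
    d=load(n+t); W=cloud(d); bx=(W[...,:2]-H)@X; by=(W[...,:2]-H)@Y; z=W[...,2]-.1
    r=bx*np.cos(th)+z*np.sin(th); nn=-bx*np.sin(th)+z*np.cos(th)
    for lo,hi in((-.12,.12),(.06,.12),(-.12,-.05)):
        m=(abs(nn-.012)<.006)&(r>.03)&(r<.19)&(by>lo)&(by<hi)
        # keep points whose neighbourhood is smooth
        A=np.c_[r[m],by[m],np.ones(m.sum())]; s=np.linalg.lstsq(A,nn[m],rcond=None)[0]; print(n,t,lo,m.sum(),"angle",(th+np.arctan(s[0])).round(4),"n at mid",(s[0]*.1+s[2]).round(4))
E
```

```text
tool tilt 0.8211 bar ang from hinge -> lid 0.8186 r 0.1759 want .1756; y 0.0004 F [ 3.7 -6.6 -7.2] M [-0.7   0.69 -0.65] gap 0.0081 49.3 t 24.4 q [ 0.1  -0.51  2.48  0.17  0.36 -0.21]
scene blade 109 pca 0.7939 mid slope 0.8646 mid from pivot 0.7919 fit 0.8577 width 0.0111 by 0.1398
side lid top 4395 angle 0.8029 n0 0.0127
side blade 320 pca 0.853 mid slope 0.8277 mid from pivot 0.831 fit 0.8067 width 0.0231 by 0.1401
side 6 -0.12 4386 angle -0.002 n at mid 0.0123
side 6 0.06 1144 angle -0.0028 n at mid 0.0123
side 6 -0.12 1153 angle -0.0036 n at mid 0.0125
scene 6 -0.12 2753 angle -0.0023 n at mid 0.0128
scene 6 0.06 650 angle -0.0038 n at mid 0.0133
scene 6 -0.12 911 angle -0.0019 n at mid 0.0132
side 8 -0.12 3987 angle 0.7037 n at mid 0.0113
side 8 0.06 1614 angle 0.7034 n at mid 0.0113
side 8 -0.12 374 angle 0.7018 n at mid 0.0112
side 9 -0.12 3762 angle 0.804 n at mid 0.011
side 9 0.06 1564 angle 0.804 n at mid 0.0109
side 9 -0.12 265 angle 0.801 n at mid 0.0107
```

View pics/b9.png

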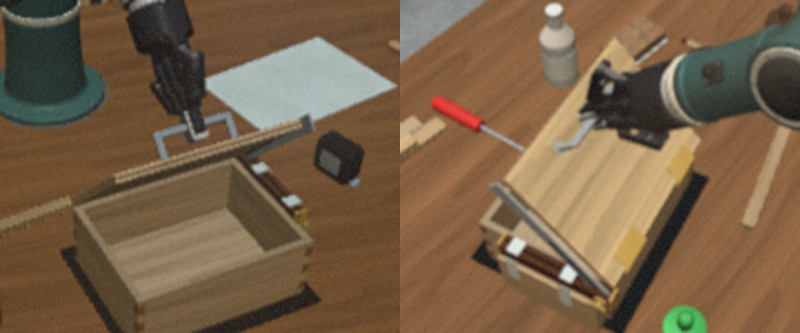

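The lid sits along the blade in both crops: blade from (490,185) to (610,300) at side, lid edge parallel just behind it. Measured in the same camera it is about 0.005 rad low, so I'll trim and settle.

Emit:
drive_tool(targets=[[-0.0008,0,0,0,0.0005,-0.0085,0],[0,0,0,0,0,0,0],[0,0,0,0,0,0,0],[0,0,0,0,0,0,0],[0,0,0,0,0,0,0],[0,0,0,0,0,0,0]])

```text
time: 25.1
tcp_pos: [0.5408, 0.0989, 0.2169]
ee_rot: [0.258, 0.589, 0.702, 0.307]
force: [4.2, -5.3, -6.3]
finger_gap: 0.0082
gripper_force: 49.3
```

```bash
python3 s.py; python3 -c "
from workcell import monitor,workorder
import numpy as np
print(abs(monitor.get_obs()['joint_velocities']).max().round(4))
print(workorder.job_done())"
```

```text
tool tilt 0.826 bar ang from hinge -> lid 0.8232 r 0.1759 want .1756; y 0.0004 F [ 4.2 -5.3 -6.3] M [-0.74  0.71 -0.62] gap 0.0082 49.3 t 25.1 q [ 0.09 -0.52  2.49  0.17  0.35 -0.21]
0.0015
the job is handed in; nothing more can be done
None
```

Job handed in at 25 s: both pot lids are seated on their own pots, and the arm is holding the box lid steady at about 0.82 rad, parallel to the bevel blade (also about 0.82 rad) to within roughly 0.01 rad.

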